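# Draw the drilling template from under the stack and set it to the fence

## Task

Draw the aluminium drilling template with the red handle out from under the stack, leaving the spacer board, carton and blue tray standing where they are. Then lay the template flat on the grey drilling board, its plate snug against both the green fence and the green end stop with the handle over the open edge, and let go. Leave the pump bottles, spray can, wrench and drill bit case alone.

Things in the scene. Friction and masses are not known exactly. Their poses are not given: they have to be found in the camera images.
- stack_base: Fixed plywood board 18 mm thick under the stack. Origin on its underside, z up; spans x -68 (front edge) to +92, y -85 to +85 mm. Two stop pins, diameter 12, rise 24 mm above its top at x -60, y +48 and -48; they hold the spacer back as the template is drawn out between them along -x. Local x points to the robot's left within 0.3 rad, so the draw runs to the robot's right.
- template: Aluminium drilling template, 0.16 kg, lowest in the stack: plate 110 (x) x 60 (y) x 8 mm, red handle block on its short -x edge. Origin: centre of the plate's underside, z up. Handle: x -55 to -115, 22 wide (y), 26 high from the same underside. A draw of 155 mm along the storage board's -x clears spacer and carton; it takes about 5 to 15 N.
- template_grip (a point): Point in the red handle (template x -101, y 0, z 14 mm, same axes): take it here across its 22 mm width. The handle juts over the front edge of the storage board, free space beneath. Its last 27 mm or so show from under the overhanging carton; an upright gripper strikes the carton, so lean the gripper's body 30 to 45 degrees away from the stack.
- spacer: Wooden board 120 x 140 x 28 mm lying on the template, its front edge about 2 to 5 mm behind the stop pins. Origin at the centre of its underside. It sinks 8 mm when the template leaves.
- carton: Cardboard carton 155 x 140 x 55 mm, about 0.3 kg, on the spacer, jutting about 36 mm past the spacer's front edge over the red handle; its underside is 10 mm above the handle's top. Origin at the centre of its underside.
- tray: Blue open parts tray 110 x 80 x 34 mm standing on the carton. Origin at the centre of its underside.
- drill_board: Fixed grey board 18 mm thick, origin on its underside, z up, local x to the robot's left within 0.3 rad; spans x -50 to +95, y -75 to +75 mm. Two green bars stand 20 mm high on it: the fence, x -40 to +60, inner face at y +35 looking to -y; the end stop, y -32 to +28, inner face at x +60 looking to -x.
- home (a point): Point on top of the drilling board (x 5, y 5, z 18 mm in its frame, same axes) where the template's origin lies when its long edge touches the fence and the short edge opposite the handle touches the end stop. Template axes are then parallel to the board's; the handle juts over the board's open -x edge, free space beneath.
- bottle_a: Black pump bottle, 55 x 85 x 220 mm; bystander, not to be moved. Origin at the centre of its underside.
- bottle_b: Black pump bottle, 55 x 85 x 220 mm; bystander, not to be moved. Origin at the centre of its underside.
- bottle_c: Black pump bottle, 55 x 85 x 220 mm; bystander, not to be moved. Origin at the centre of its underside.
- spray_can: Spray can, 58 mm diameter, 190 mm high; bystander, not to be moved. Origin at the centre of its underside.
- wrench: Wrench 170 mm long lying flat; bystander, not to be moved. Origin at the centre of its underside.
- bit_case: Orange drill bit case 70 x 110 x 28 mm lying flat; bystander, not to be moved. Origin at the centre of its underside.
Mind the look-alikes: they are no part of the job. Leave any turquoise look-alike of the spacer alone.

How it is judged (in metres and radians):
On the way:
1. the template is drawn clear of the stack, and the stack still stands in place (horizontal distance between template and stack_base above 0.13 m and angle between each of spacer, carton, tray's own z axis and vertical below 0.12 rad and distance of each of spacer, carton, tray from where it was at the start of the episode below 0.03 m), for 0.2 s.
At the end, for the whole second after the job is handed in: The template lies flat (within 0.05 rad) and at rest on the drilling board, parallel to the fence within 0.06 rad, with no more than 5 mm gap at the fence and at the end stop; spacer, carton and tray still stacked on the storage board, each within 30 mm of where it was and tilted less than 0.12 rad (x of template in the frame of home between -0.005 and 0.0025 m and y of template in the frame of home between -0.005 and 0.0025 m and z of template in the frame of home between -0.002 and 0.003 m and angle between the x axis of template and the x axis of drill_board, either way round below 0.06 rad and angle between template's own z axis and vertical below 0.05 rad and linear speed of template below 0.02 m/s and angle between each of spacer, carton, tray's own z axis and vertical below 0.12 rad and distance of each of spacer, carton, tray from where it was at the start of the episode below 0.03 m and horizontal distance between each of spacer, carton, tray and stack_base below 0.045 m); the robot touches nothing.
It fails at once if the stack is toppled, shifted or taken apart (a piece moved over 40 mm or tilted over 0.3 rad) (angle between any of spacer, carton, tray's own z axis and vertical above 0.3 rad or distance of any of spacer, carton, tray from where it was at the start of the episode above 0.04 m).
It fails at once if a bystander is moved more than 30 mm (distance of any of bottle_a, bottle_b, bottle_c, spray_can, wrench, bit_case from where it was at the start of the episode above 0.03 m).
It also fails if it takes over 51 s, if anything falls off the work surface, if the arm or the gripper's body presses on something with over 40 N, if the wrist force passes 120 N, or if a joint passes its speed limit or range.

## Robot

A 6-joint arm with a two-finger parallel gripper is mounted at the origin on the work surface. World frame = base frame: x ahead of the robot, y to its left, z up, the work surface at z = 0. Lengths are in mm, angles in rad, forces in N, time in s.
With the tool pointing down it reaches from about 325 to 900 mm from the base axis. Payload 6.1 kg.
Tool frame: the origin (TCP) lies on the centre line of the jaws, within the pads' length; the fingertips stand 19 mm ahead of it and the grasp point (between the pads) is the TCP; z points along the fingers, y is the line along which they close (so a half turn about z gives the same grasp; the last joint's range is limited). The gripper opens to 87 mm and grips with 3 to 60 N. Pads are 19 mm wide; open, the fingers measure 117 mm over their backs; the gripper's body (75 mm by 190 mm) begins 51 mm behind the grasp point.
Start: joints at [-1.264, 0.22, 1.526, -0, 1.395, -0.126], TCP at [262.126, -567.367, 241.538] pointing down, gripper open.
Joint ranges: [-2.98, 2.98], [-0.91, 2.08], [0.09, 2.57], [-1.24, 4.39], [0.2, 2.65], [-2.68, 2.68]. Speed limits (rad/s): [2.57, 2.57, 3.01, 3.14, 3.14, 3.14].

## Interface

Orientations are given as [roll, pitch, yaw] about the fixed x, y, z axes, in that order (R = Rz(yaw) Ry(pitch) Rx(roll)).
In Python, from cell import observe, cams, hand_in gives the robot as it stands.
- The arm moves only by the shell command python3 -m pendant 'ROWS' [FORCE]. ROWS is JSON, a list of rows, each an object of numbers: "rx", "ry", "rz": the turn, a rotation vector about the world's x, y, z in degrees; "x", "y", "z": the shift along the world's x, y, z in cm; "grip": the closure, from 0 (fully open) to 1 (shut). In form: [{"rx": .., "ry": .., "rz": .., "x": .., "y": .., "z": .., "grip": ..}, ...]. A call has 1 to 20 rows; each row shifts and turns the commanded pose from where the row before left it; what a row does not reach is not made up. A row lasts 1/8 s, in which the tool goes at most 62.5 mm and 10.7 degrees, less where a joint would pass 70% of its speed; a pose out of reach is approached as far as the arm can. A call is refused whole if a number of a shift passes 6.25 or a number of a turn 10.7, either way. A call with a gripper value outside its range is refused whole. The fingers move at their own pace and stop on an object; FORCE is the grip in N (left out, the last holds). Time passes only in rows, so rows that do not move let the fingers close. It gives the time, the measured TCP pose, the force, the opening and the grip force at its end, in the units of the state.
- observe(): the state, without advancing time (a new reading comes with each control period).
- cams.grab_frame(name): name is "scene" or "top" or "wrist"; returns (picture, depth): 384x512x3 uint8, red, green, blue; 384x512 float32, mm along the optical axis (not along the pixel's ray), 0 where there is no reading.
- cams.calibration(name): a dict with "intrinsics" (3x3 intrinsics, pixels), "world_from_camera" (4x4, takes a point from camera to world coordinates). Camera axes: x right, y down, z forward; pixel columns grow to the right and rows downward; lengths in mm; the calibration is good to about 2 mm. A picture is of the moment at which its call begins: read the wrist's pose just before it. calibration takes no time and is no camera call; for the wrist camera it gives the pose at the moment of the call.
- hand_in(): hands the job in; it is judged then, once.
The state is a dict: "time_s": time; "qpos": joint angles; "joint_vel": joint speeds; "effort": joint torques, N m; "tool_pos": TCP position; "tool_rot": TCP orientation; "contact_force": force on the tool from outside, world axes, zero at the start; "ft_torque": the same for the moment, N m; "opening": opening from 0.0 (shut) to 1.0 (fully open); "gripper_force": force on a finger pad.
Only numpy, scipy, OpenCV 4.12 (cv2) and the standard library are available. Lean on these libraries where they do the work, as an engineer would, in place of code of your own. Each camera call takes 0.05 s, during which the arm holds its last target. There are 200 camera calls.

## Working session

There is one attempt and no reset: what is moved stays moved. The work goes in short steps, Python scripts to look and compute and a shell command to move; the robot and the scene stay as the last step left them, time stands still between calls to the robot, and variables do not carry over. Pictures are saved under pics/ and viewed, at most 11 in all, crops included, and the job is handed in when it is done.

```bash
mkdir -p pics; ls; cat > h.py <<'E'
import numpy as np,cv2
from cell import observe,cams,hand_in
def grab(n,save=None):
    c=cams.calibration(n); im,d=cams.grab_frame(n)
    if save: cv2.imwrite('pics/'+save+'.png',im[:,:,::-1])
    np.savez('/tmp/'+(save or n)+'.npz',im=im,d=d,K=c["intrinsics"],T=c["world_from_camera"])
    return im,d,np.array(c["intrinsics"]),np.array(c["world_from_camera"])
def pts(d,K,T):
    v,u=np.mgrid[:d.shape[0],:d.shape[1]]
    P=np.stack([(u-K[0,2])/K[0,0]*d,(v-K[1,2])/K[1,1]*d,d],-1)
    return P@T[:3,:3].T+T[:3,3]
E
python3 - <<'E'
from h import *
a=grab('top','top0');b=grab('scene','scene0')
for x in(a,b): print(x[3].round(2).tolist(),x[2].tolist())
o=observe();print(o)
E
```

```text
pics
[[-0.01, -0.99, 0.12, 403.3], [-1.0, 0.02, 0.01, 103.3], [-0.01, -0.12, -0.99, 1282.04], [0.0, 0.0, 0.0, 1.0]] [[420.02881959546227, 0.0, 253.89782831477743], [0.0, 420.02881959546227, 190.7224802872568], [0.0, 0.0, 1.0]]
[[-0.17, 0.83, -0.53, 1053.35], [0.99, 0.13, -0.1, 179.63], [-0.01, -0.54, -0.84, 919.09], [0.0, 0.0, 0.0, 1.0]] [[367.3216436212117, 0.0, 251.95015115576427], [0.0, 367.3216436212117, 189.7188888351892], [0.0, 0.0, 1.0]]
{'time_s': 0.1, 'qpos': array([-1.26411608e+00,  2.21159607e-01,  1.52752359e+00, -3.04615194e-05,
        1.39469800e+00, -1.26088338e-01]), 'joint_vel': array([-0.00099576, -0.00220786, -0.00279879,  0.0003038 ,  0.00130863,
        0.00063062]), 'effort': array([ 7.40202322e-04, -4.95943916e+01, -3.88521945e+01,  7.01697590e-02,
        5.15200349e-02, -4.24864334e-05]), 'tool_pos': array([ 261.94612052, -566.86410684,  240.52474398]), 'tool_rot': array([-3.13981454e+00, -1.95174693e-04,  4.32773774e-01]), 'contact_force': array([0.25976643, 0.05583161, 0.60563833]), 'ft_torque': array([0.00324713, 0.01607227, 0.00723616]), 'gripper_force': 0.0, 'opening': 1.0021288330088416}
```

View pics/top0.png

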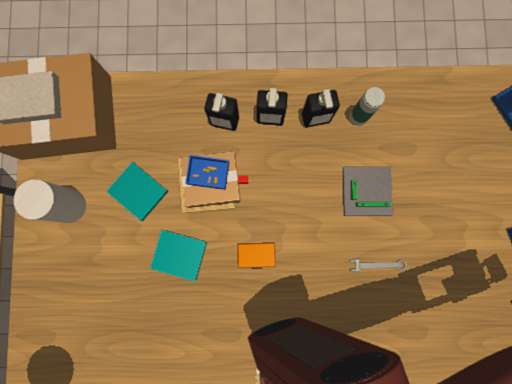

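View pics/scene0.png

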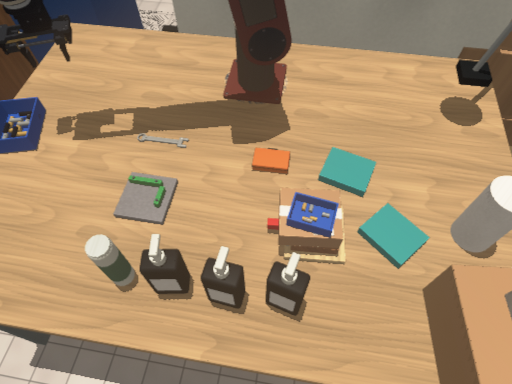

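The top view shows the red handle at about (243,180) on the stack's right. The drill board is at (368,191), with the fence at (373,204) and the end stop at (354,190). The scene view agrees: handle at (273,224), board at (147,198).

```bash
cat > m.py <<'E'
from h import *
def load(n):
    f=np.load('/tmp/'+n+'.npz');return f['im'],f['d'],f['K'],f['T']
def ray(uv,K,T,z):
    uv=np.atleast_2d(uv).astype(float)
    r=np.c_[(uv[:,0]-K[0,2])/K[0,0],(uv[:,1]-K[1,2])/K[1,1],np.ones(len(uv))]@T[:3,:3].T
    return T[:3,3]+r*((z-T[2,3])/r[:,2])[:,None]
def hsvmask(im,lo,hi,box=None):
    m=cv2.inRange(cv2.cvtColor(im,cv2.COLOR_RGB2HSV),np.array(lo),np.array(hi))
    if box: 
        k=np.zeros_like(m);k[box[1]:box[3],box[0]:box[2]]=1;m=m*k
    return m
def rect(p,name):
    c,s,a=cv2.minAreaRect(p[:,:2].astype(np.float32));print(name,'c',np.round(c,1),'size',np.round(s,1),'ang',round(a,2))
E
python3 - <<'E'
from m import *
for n,rb,gb,bb in(('top0',(230,170,260,190),(340,170,400,215),(335,160,400,220)),('scene0',(262,214,282,234),(120,165,170,210),(105,165,185,225))):
    im,d,K,T=load(n);P=pts(d,K,T)
    def run(m,name,z):
        v,u=np.nonzero(m);w=ray(np.c_[u,v],K,T,z);q=P[v,u]
        rect(w,n+' '+name);print('   mean',w.mean(0).round(1),'depth med',np.median(q,0).round(1), len(u))
    m=hsvmask(im,(0,120,60),(8,255,255),rb)|hsvmask(im,(172,120,60),(180,255,255),rb);run(m,'red',44)
    m=hsvmask(im,(45,80,30),(80,255,255),gb)
    k,l,st,_=cv2.connectedComponentsWithStats(m)
    for i in range(1,k):
        if st[i,4]>20: run(l==i,'green',38)
    hz=P[:,:,2];box=np.zeros(hz.shape,bool);box[bb[1]:bb[3],bb[0]:bb[2]]=1
    hsv=cv2.cvtColor(im,cv2.COLOR_RGB2HSV)
    run(box&(hsv[:,:,1]<70)&(hsv[:,:,2]>50)&(abs(hz-18)<8),'board',18)
# stack: height bands, top
im,d,K,T=load('top0');P=pts(d,K,T);Z=P[:,:,2];b=np.zeros(Z.shape,bool);b[145:220,170:250]=1
for lo,hi in((10,24),(24,40),(44,60),(98,116)):
    q=P[b&(Z>lo)&(Z<hi)]
    if len(q)>10: rect(q,f'{lo}-{hi} n{len(q)}')
cv2.imwrite('pics/crop.png',cv2.resize(np.vstack([im[140:220,165:265,::-1],im[155:235,320:420,::-1]]),None,fx=3.7,fy=3.7,interpolation=cv2.INTER_CUBIC))
E
```

```text
top0 red c [588.1 143.9] size [26.8 24.1] ang 89.3
   mean [588.1 143.7  44. ] depth med [588.2 142.9  42. ] 80
top0 green c [ 552.4 -186.8] size [57.3 16.8] ang 0.67
   mean [ 552.7 -186.9   38. ] depth med [ 553.3 -187.3   36.8] 111
top0 green c [ 508.1 -243.6] size [98.1 11.9] ang 89.14
   mean [ 508.1 -243.5   38. ] depth med [ 508.2 -243.9   36.5] 162
top0 board c [ 550.  -231.8] size [145.  146.3] ang 89.16
   mean [ 552.6 -232.7   18. ] depth med [ 555.1 -234.1   17.2] 2023
scene0 red c [595.4 145.4] size [33.1 29.5] ang 7.36
   mean [594.9 146.3  44. ] depth med [596.  146.2  42.9] 127
scene0 green c [ 526.4 -219.8] size [141.3  62.7] ang 55.61
   mean [ 528.7 -219.7   38. ] depth med [ 513.8 -215.5   36.1] 330
scene0 board c [ 552.4 -230.7] size [145.8 153.4] ang 89.27
   mean [ 562.5 -230.9   18. ] depth med [ 567.5 -232.6   17.6] 1821
10-24 n425 c [550.7 270.9] size [213.8 150.7] ang 67.43
24-40 n23 c [556.1 178.2] size [ 31.5 122.5] ang 43.99
44-60 n38 c [546.6 203.9] size [ 81.1 193.8] ang 45.7
98-116 n2190 c [582.6 236.8] size [141.1 155.5] ang 5.68
```

View pics/crop.png

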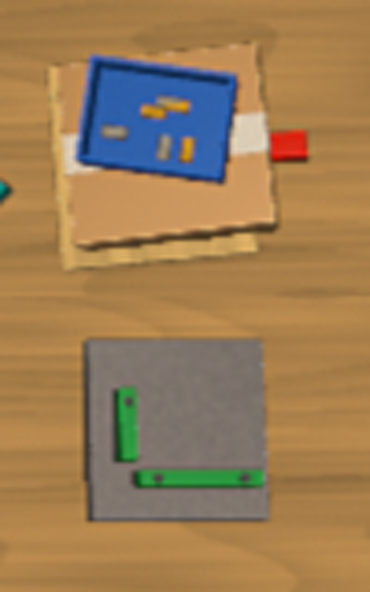

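```bash
python3 -m pendant '[{"x":2.6,"y":5,"rz":7},{"x":2.6,"y":5,"rz":7},{"x":2.6,"y":5,"rz":7},{"x":2.6,"y":5,"rz":7},{"x":2.6,"y":5,"rz":7},{"x":2.6,"y":5,"rz":7},{"x":2.6,"y":5,"rz":7},{"x":2.6,"y":5,"rz":7},{"x":2.6,"y":5,"rz":7},{"x":2.6,"y":5,"rz":7},{"x":2.6,"y":5},{"x":2.6,"y":5},{"rx":10,"ry":1},{"rx":10,"ry":1},{"rx":10,"ry":1},{"rx":10,"ry":1},{},{}]' 20
python3 - <<'E'
from m import *
o=observe();print(o['tool_pos'],np.degrees(o['tool_rot']),o['qpos'])
im,d,K,T=grab('wrist','w1');print(K.round(1).tolist(),T.round(2).tolist())
E
```

```text
[ 261.94612052 -566.86410684  240.52474398] [-1.79898121e+02 -1.11826862e-02  2.47961107e+01] [-1.26411608e+00  2.21159607e-01  1.52752359e+00 -3.04615194e-05
  1.39469800e+00 -1.26088338e-01]
[[303.7, 0.0, 256.4], [0.0, 303.7, 193.1], [0.0, 0.0, 1.0]] [[0.42, -0.87, -0.25, 329.25], [-0.91, -0.4, -0.11, -536.62], [-0.0, 0.27, -0.96, 383.48], [0.0, 0.0, 0.0, 1.0]]invalid input at $[0]: expected keys rx, ry, rz, x, y, z, grip
```

View pics/w1.png

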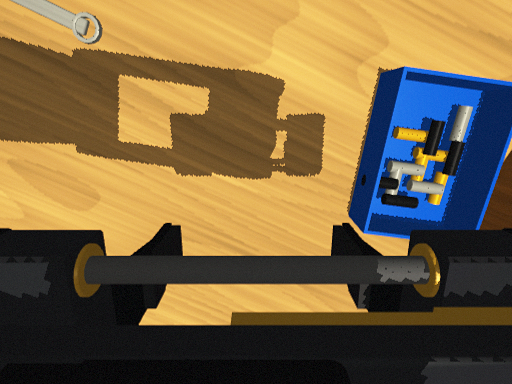

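The call was refused because every key is required. The wrist picture shows only the bare table and the other tray, so I'm resending the move in full.

```bash
python3 -m pendant '[{"rx":0,"ry":0,"rz":7,"x":2.6,"y":5,"z":0,"grip":0},{"rx":0,"ry":0,"rz":7,"x":2.6,"y":5,"z":0,"grip":0},{"rx":0,"ry":0,"rz":7,"x":2.6,"y":5,"z":0,"grip":0},{"rx":0,"ry":0,"rz":7,"x":2.6,"y":5,"z":0,"grip":0},{"rx":0,"ry":0,"rz":7,"x":2.6,"y":5,"z":0,"grip":0},{"rx":0,"ry":0,"rz":7,"x":2.6,"y":5,"z":0,"grip":0},{"rx":0,"ry":0,"rz":7,"x":2.6,"y":5,"z":0,"grip":0},{"rx":0,"ry":0,"rz":7,"x":2.6,"y":5,"z":0,"grip":0},{"rx":0,"ry":0,"rz":7,"x":2.6,"y":5,"z":0,"grip":0},{"rx":0,"ry":0,"rz":7,"x":2.6,"y":5,"z":0,"grip":0},{"rx":0,"ry":0,"rz":0,"x":2.6,"y":5,"z":0,"grip":0},{"rx":0,"ry":0,"rz":0,"x":2.6,"y":4,"z":0,"grip":0},{"rx":10,"ry":1,"rz":0,"x":0,"y":0,"z":0,"grip":0},{"rx":10,"ry":1,"rz":0,"x":0,"y":0,"z":0,"grip":0},{"rx":10,"ry":1,"rz":0,"x":0,"y":0,"z":0,"grip":0},{"rx":10,"ry":1,"rz":0,"x":0,"y":0,"z":0,"grip":0},{"rx":0,"ry":0,"rz":0,"x":0,"y":0,"z":0,"grip":0},{"rx":0,"ry":0,"rz":0,"x":0,"y":0,"z":0,"grip":0}]' 20
python3 - <<'E'
from m import *
o=observe();print(o['tool_pos'],np.degrees(o['tool_rot']),o['qpos'])
im,d,K,T=grab('wrist','w2');print(T.round(2).tolist())
E
```

```text
time_s: 2.4
tool_pos: [574.2, 22.7, 241.5]
tool_rot: [-3.128, -0.699, 1.649]
contact_force: [0.3, 0.2, 0.8]
opening: 1.003
gripper_force: 0.0
[574.17152745  22.69848914 241.48685953] [-179.20869672  -40.04651584   94.50172147] [-0.42726532  0.27728256  1.60502026  0.59149537  1.64448183 -0.58448623]
[[1.0, 0.07, -0.05, 579.13], [0.09, -0.91, 0.41, -13.11], [-0.01, -0.41, -0.91, 398.33], [0.0, 0.0, 0.0, 1.0]]
```

View pics/w2.png

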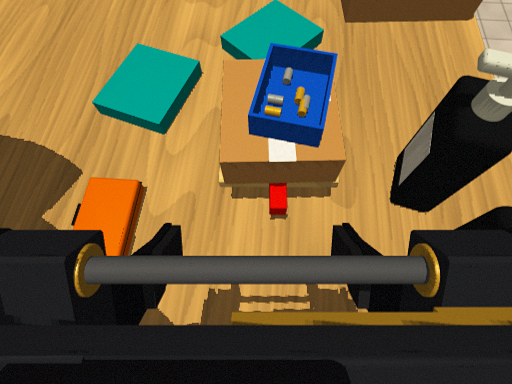

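The wrist view shows the handle at about (278,200), centred between the fingers, under the carton's front face. I'll refine from it.

```bash
python3 - <<'E'
from m import *
im,d,K,T=load('w2');P=pts(d,K,T)
m=hsvmask(im,(0,150,40),(8,255,255),(255,175,300,225))|hsvmask(im,(172,150,40),(180,255,255),(255,175,300,225))
V=im[:,:,0]
for r in range(180,220,2):
    u=np.nonzero(m[r])[0]
    if len(u): 
        a,b=ray([[u[0]-.5,r],[u[-1]+.5,r]],K,T,44); print(r,u[0],u[-1],V[r,u].mean().round(),a[:2].round(1),b[:2].round(1),P[r,278].round(1))
# carton front top edge: points with z>100 
c=(abs(P[:,:,2]-109)<4);c[:,:200]=0;c[:,360:]=0;v,u=np.nonzero(c);rect(P[v,u],'cartontop')
E
```

```text
184 269 286 112.0 [575.6 161.6] [598.9 163.4] [587.9 162.4  44.3]
186 269 286 198.0 [575.8 158.7] [599.1 160.5] [588.1 159.9  43.5]
188 269 286 227.0 [576.  155.8] [599.2 157.7] [588.3 156.7  44.2]
190 269 286 228.0 [576.2 153. ] [599.3 154.8] [588.4 154.3  43.3]
192 269 286 229.0 [576.4 150.1] [599.4 152. ] [588.6 151.3  43.5]
194 269 286 230.0 [576.6 147.3] [599.6 149.2] [588.8 148.4  43.8]
196 269 286 231.0 [576.8 144.5] [599.7 146.4] [588.9 145.7  43.5]
198 269 286 232.0 [577.  141.8] [599.8 143.6] [589.1 143.4  42.6]
200 269 286 233.0 [577.2 139. ] [599.9 140.9] [589.2 139.9  44.1]
202 269 286 233.0 [577.4 136.3] [600.1 138.1] [589.4 138.2  41.8]
204 269 286 233.0 [577.6 133.5] [600.2 135.4] [589.5 134.7  43.6]
206 269 286 233.0 [577.8 130.8] [600.3 132.7] [589.7 132.   43.4]
208 269 286 175.0 [578.  128.1] [600.4 130. ] [589.8 128.9  44.6]
210 270 286 113.0 [579.4 125.5] [600.6 127.3] [590.2 128.7  38.3]
212 269 285 112.0 [578.4 122.8] [599.4 124.5] [590.6 129.1  30.2]
214 271 284 108.0 [581.  120.3] [598.3 121.8] [591. 129.  23.]
cartontop c [581.7 235.5] size [140.1 156.5] ang 5.77
```

```bash
python3 -m pendant '[{"rx":0,"ry":0,"rz":0,"x":0.3,"y":1,"z":-5,"grip":0},{"rx":0,"ry":0,"rz":0,"x":0.3,"y":1,"z":-5,"grip":0},{"rx":0,"ry":0,"rz":0,"x":0.4,"y":1,"z":-5,"grip":0},{"rx":0,"ry":0,"rz":0,"x":0.4,"y":1,"z":-5,"grip":0},{"rx":0,"ry":0,"rz":0,"x":0,"y":1,"z":-0.95,"grip":0},{"rx":0,"ry":0,"rz":0,"x":0,"y":2,"z":0,"grip":0},{"rx":0,"ry":0,"rz":0,"x":0,"y":2,"z":0,"grip":0},{"rx":0,"ry":0,"rz":0,"x":0,"y":2,"z":0,"grip":0},{"rx":0,"ry":0,"rz":0,"x":0,"y":1,"z":0,"grip":0},{"rx":0,"ry":0,"rz":0,"x":0,"y":0,"z":0,"grip":0},{"rx":0,"ry":0,"rz":0,"x":0,"y":0,"z":0,"grip":0}]'
python3 - <<'E'
from m import *
o=observe();print(o['tool_pos'],np.degrees(o['tool_rot']),o['contact_force'])
im,d,K,T=grab('wrist','w3')
E
```

```text
time_s: 3.82
tool_pos: [588.3, 142.2, 32.1]
tool_rot: [-3.128, -0.701, 1.649]
contact_force: [0.0, 0.8, 0.8]
opening: 1.002
gripper_force: 0.0
[588.29219123 142.22890278  32.10315239] [-179.24388841  -40.17472709   94.50710879] [0.01178273 0.83652565 0.80954098]
```

View pics/w3.png

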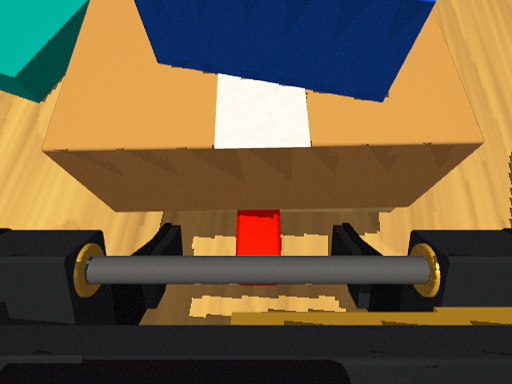

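The handle sits centred at about column 258 between the pads, with the carton edge clear. Closing.

```bash
python3 -m pendant '[{"rx":0,"ry":0,"rz":0,"x":0,"y":0,"z":0,"grip":1},{"rx":0,"ry":0,"rz":0,"x":0,"y":0,"z":0,"grip":1},{"rx":0,"ry":0,"rz":0,"x":0,"y":0,"z":0,"grip":1},{"rx":0,"ry":0,"rz":0,"x":0,"y":0,"z":0,"grip":1},{"rx":0,"ry":0,"rz":0,"x":0,"y":0,"z":0,"grip":1},{"rx":0,"ry":0,"rz":0,"x":0,"y":0,"z":0,"grip":1},{"rx":0,"ry":0,"rz":0,"x":0,"y":0,"z":0,"grip":1},{"rx":0,"ry":0,"rz":0,"x":0,"y":0,"z":0,"grip":1}]' 45
```

```text
time_s: 4.88
tool_pos: [588.6, 142.6, 32.1]
tool_rot: [-3.129, -0.701, 1.65]
contact_force: [2.1, 0.5, -1.8]
opening: 0.249
gripper_force: 44.8
```

```bash
python3 -m pendant '[{"rx":0,"ry":0,"rz":0,"x":0.03,"y":-0.3,"z":0,"grip":1},{"rx":0,"ry":0,"rz":0,"x":0.04,"y":-0.5,"z":0,"grip":1},{"rx":0,"ry":0,"rz":0,"x":0.06,"y":-0.7,"z":0,"grip":1},{"rx":0,"ry":0,"rz":0,"x":0.06,"y":-0.7,"z":0,"grip":1},{"rx":0,"ry":0,"rz":0,"x":0.06,"y":-0.7,"z":0,"grip":1},{"rx":0,"ry":0,"rz":0,"x":0.06,"y":-0.7,"z":0,"grip":1}]'
python3 - <<'E'
from m import *
im,d,K,T=grab('top');P=pts(d,K,T);Z=P[:,:,2];b=np.zeros(Z.shape,bool);b[145:220,170:250]=1
rect(P[b&(Z>98)&(Z<116)],'carton')
E
```

```text
time_s: 5.62
tool_pos: [589.9, 108.4, 32.0]
tool_rot: [-3.125, -0.705, 1.65]
contact_force: [-0.0, 11.2, -0.4]
opening: 0.256
gripper_force: 44.8
carton c [581.5 233.6] size [140.9 155.9] ang 6.38
```

```bash
python3 -m pendant '[{"rx":0,"ry":0,"rz":0,"x":0.06,"y":-0.7,"z":0,"grip":1},{"rx":0,"ry":0,"rz":0,"x":0.06,"y":-0.7,"z":0,"grip":1},{"rx":0,"ry":0,"rz":0,"x":0.06,"y":-0.7,"z":0,"grip":1},{"rx":0,"ry":0,"rz":0,"x":0.06,"y":-0.7,"z":0,"grip":1},{"rx":0,"ry":0,"rz":0,"x":0.06,"y":-0.7,"z":0,"grip":1},{"rx":0,"ry":0,"rz":0,"x":0.06,"y":-0.7,"z":0,"grip":1},{"rx":0,"ry":0,"rz":0,"x":0.06,"y":-0.7,"z":0,"grip":1},{"rx":0,"ry":0,"rz":0,"x":0.06,"y":-0.7,"z":0,"grip":1},{"rx":0,"ry":0,"rz":0,"x":0.06,"y":-0.7,"z":0,"grip":1},{"rx":0,"ry":0,"rz":0,"x":0.06,"y":-0.7,"z":0,"grip":1}]'
python3 - <<'E'
from m import *
im,d,K,T=grab('top');P=pts(d,K,T);Z=P[:,:,2];b=np.zeros(Z.shape,bool);b[145:220,170:235]=1
rect(P[b&(Z>94)&(Z<116)],'carton')
E
```

```text
time_s: 6.92
tool_pos: [597.2, 36.1, 32.0]
tool_rot: [-3.128, -0.701, 1.649]
contact_force: [0.3, 2.5, -0.5]
opening: 0.246
gripper_force: 44.8
carton c [581.  238.6] size [141.2 156. ] ang 6.51
```

```bash
python3 -m pendant '[{"rx":0,"ry":0,"rz":0,"x":0.06,"y":-0.7,"z":0,"grip":1},{"rx":0,"ry":0,"rz":0,"x":0.06,"y":-0.7,"z":0,"grip":1},{"rx":0,"ry":0,"rz":0,"x":0.06,"y":-0.7,"z":0,"grip":1},{"rx":0,"ry":0,"rz":0,"x":0.06,"y":-0.7,"z":0,"grip":1},{"rx":0,"ry":0,"rz":0,"x":0.06,"y":-0.7,"z":0,"grip":1},{"rx":0,"ry":0,"rz":0,"x":0.06,"y":-0.7,"z":0,"grip":1},{"rx":0,"ry":0,"rz":0,"x":0.06,"y":-0.7,"z":0,"grip":1},{"rx":0,"ry":0,"rz":0,"x":0.06,"y":-0.7,"z":0,"grip":1},{"rx":0,"ry":0,"rz":0,"x":0.06,"y":-0.7,"z":0,"grip":1},{"rx":0,"ry":0,"rz":0,"x":0.06,"y":-0.7,"z":0,"grip":1},{"rx":0,"ry":0,"rz":0,"x":0,"y":0,"z":0,"grip":1},{"rx":0,"ry":0,"rz":0,"x":0,"y":0,"z":0,"grip":1},{"rx":0,"ry":0,"rz":0,"x":0,"y":0,"z":0,"grip":1}]'
python3 - <<'E'
from m import *
im,d,K,T=grab('wrist','w4')
im,d,K,T=grab('top','top4');P=pts(d,K,T);Z=P[:,:,2];b=np.zeros(Z.shape,bool);b[145:220,170:240]=1
rect(P[b&(Z>92)&(Z<106)],'carton')
E
```

```text
time_s: 8.6
tool_pos: [603.1, -33.1, 32.0]
tool_rot: [-3.128, -0.702, 1.65]
contact_force: [0.4, 0.3, -1.8]
opening: 0.248
gripper_force: 44.8
carton c [581.3 234.4] size [140.9 155.7] ang 6.56
```

View pics/w4.png

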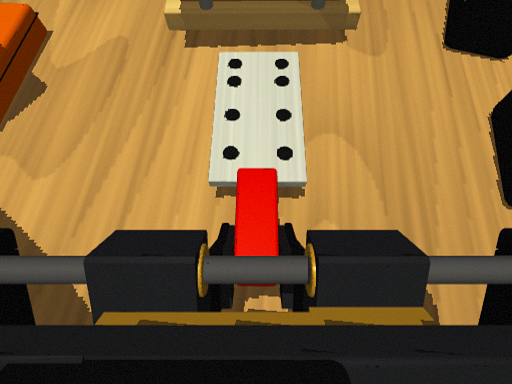

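The template is clear of the stack: plate at rows 52–187, columns 208–306, still gripped. I'll measure its pose relative to the tool.

```bash
python3 - <<'E'
from m import *
im,d,K,T=load('w4');P=pts(d,K,T)
m=hsvmask(im,(0,0,150),(180,60,255),(195,45,315,190))
m=cv2.morphologyEx(m,cv2.MORPH_CLOSE,np.ones((15,15)));m=cv2.erode(m,np.ones((3,3)))
k,l,st,_=cv2.connectedComponentsWithStats(m);i=1+st[1:,4].argmax()
v,u=np.nonzero(l==i);q=P[v,u]
A=np.c_[q[:,:2]-q[:,:2].mean(0),np.ones(len(q))];g=np.linalg.lstsq(A,q[:,2],rcond=None)[0]
print('plate z fit slopes',g[:2],'mean z',g[2]);zt=np.median(q[:,2])
cnt=max(cv2.findContours(np.uint8(l==i),0,1)[0],key=cv2.contourArea)
w=ray(cnt[:,0],K,T,26);rect(w,'plate(eroded 1px)')
s=w;  # long sides
for lo,hi in((0,258),(258,600)):
    pass
o=observe();print(o['tool_pos'],np.degrees(o['tool_rot']),o['contact_force'])
# green/board from top4 again
E
```

```text
plate z fit slopes [ 0.00806292 -0.08332354] mean z 26.160885047007792
plate(eroded 1px) c [595.2  66.8] size [ 57.8 106.8] ang 4.44
[603.14543389 -33.07860401  32.04055716] [-179.22172889  -40.20005545   94.53066353] [-0.10346162 -0.62915188 -0.21580517]
```

```bash
python3 - <<'E'
from m import *
im,d,K,T=load('w4');P=pts(d,K,T)
for r in range(56,190,10):
    print(r,np.median(P[r,245:270],0).round(1), np.median(P[r,215:225],0).round(1))
for r in range(172,235,8): print(r,np.median(P[r,245:270],0).round(1))
print('table',np.median(P[120:160,330:400].reshape(-1,3),0),np.median(P[60:80,140:190].reshape(-1,3),0),np.median(P[5:22,230:290].reshape(-1,3),0))
E
```

```text
56 [590.4 117.4  25.5] [562.6 115.8  25.2]
66 [591.3 107.2  25.4] [563.8 105.9  24.8]
76 [592.1  97.4  25.5] [565.3  95.7  25.2]
86 [593.   88.1  25.6] [566.5  86.1  25.5]
96 [593.8  79.2  25.3] [567.9  77.2  25.4]
106 [594.5  70.1  25.5] [569.   68.2  25.5]
116 [595.2  61.8  25.5] [570.3  59.4  26.2]
126 [595.9  53.4  25.6] [571.2  51.8  25.3]
136 [596.5  45.8  25.6] [572.4  43.8  25.6]
146 [597.3  38.   25.7] [573.6  36.1  25.6]
156 [597.9  30.8  25.5] [574.4  28.8  25.5]
166 [598.5  23.6  25.4] [575.4  21.6  25.7]
176 [600.1   7.1  43.7] [576.5  14.6  25.7]
186 [600.6   1.   43.7] [576.1  11.   19.3]
172 [599.9   9.6  43.5]
180 [600.8   4.8  43.6]
188 [ 6.007e+02 -2.000e-01  4.370e+01]
196 [601.1  -4.7  43.6]
204 [601.5  -9.2  43.7]
212 [601.9 -13.6  43.7]
220 [602.2 -17.9  43.7]
228 [602.6 -22.2  43.7]
table [ 6.74362441e+02  6.70330144e+01 -2.75742764e-01] [5.11179065e+02 1.24855752e+02 2.88020704e-02] [587.32007284 179.28662371  16.71810197]
```

The plate is flat: top at 25.5, handle top at 43.7. The TCP is at template x ≈ −100. I'll lift, carry and turn −5.2° to a pose about 10 mm off both bars.

```bash
python3 -m pendant '[{"rx":0,"ry":0,"rz":0,"x":0,"y":0,"z":2,"grip":1},{"rx":0,"ry":0,"rz":0,"x":-0.6,"y":-2,"z":2,"grip":1},{"rx":0,"ry":0,"rz":-1,"x":-0.6,"y":-4,"z":0,"grip":1},{"rx":0,"ry":0,"rz":-1,"x":-0.6,"y":-4.5,"z":0,"grip":1},{"rx":0,"ry":0,"rz":-1,"x":-0.6,"y":-4.5,"z":0,"grip":1},{"rx":0,"ry":0,"rz":-1,"x":-0.6,"y":-4.5,"z":0,"grip":1},{"rx":0,"ry":0,"rz":-1.2,"x":-0.6,"y":-4.5,"z":0,"grip":1},{"rx":0,"ry":0,"rz":0,"x":-0.6,"y":-4.5,"z":0,"grip":1},{"rx":0,"ry":0,"rz":0,"x":-0.6,"y":-3,"z":0,"grip":1},{"rx":0,"ry":0,"rz":0,"x":0,"y":-1.4,"z":0,"grip":1},{"rx":0,"ry":0,"rz":0,"x":0,"y":0,"z":0,"grip":1},{"rx":0,"ry":0,"rz":0,"x":0,"y":0,"z":0,"grip":1},{"rx":0,"ry":0,"rz":0,"x":0,"y":0,"z":0,"grip":1}]'
python3 - <<'E'
from m import *
o=observe();print(o['tool_pos'],np.degrees(o['tool_rot']),o['contact_force'],o['qpos'])
im,d,K,T=grab('wrist','w5');P=pts(d,K,T)
im2,*_=grab('top','top5')
for r in range(40,250,12): print(r,np.median(P[r,245:270],0).round(1))
m=hsvmask(im,(45,80,30),(80,255,255));k,l,st,_=cv2.connectedComponentsWithStats(m)
for i in range(1,k):
    if st[i,4]>60:
        v,u=np.nonzero(l==i);q=P[v,u];rect(q[abs(q[:,2]-37.5)<2.5],f'green {st[i]}')
E
```

```text
time_s: 10.32
tool_pos: [555.6, -360.9, 72.2]
tool_rot: [-3.128, -0.702, 1.56]
contact_force: [0.7, -1.5, -1.6]
opening: 0.249
gripper_force: 44.8
[ 555.64267295 -360.87644118   72.1827063 ] [-179.20982701  -40.22936109   89.39589305] [ 0.65797034 -1.48401133 -1.55856534] [-0.89477425  0.85324073  1.11948534  0.41644578  1.74068813 -0.94025653]
40 [ 556.1 -110.5   -0. ]
52 [ 556.5 -205.6   65.4]
64 [ 556.4 -218.    65.6]
76 [ 556.4 -229.8   65.6]
88 [ 556.3 -241.    65.5]
100 [ 556.3 -251.9   65.6]
112 [ 556.3 -262.4   65.6]
124 [ 556.2 -272.4   65.8]
136 [ 556.2 -281.7   65.4]
148 [ 556.2 -291.    65.6]
160 [ 556.1 -299.7   65.6]
172 [ 556.2 -318.1   83.6]
184 [ 556.2 -325.3   83.5]
196 [ 556.2 -332.5   83.9]
208 [ 556.2 -339.2   83.6]
220 [ 556.1 -345.6   83.4]
232 [ 556.1 -352.1   83.8]
244 [ 556.1 -358.1   83.7]
green [503  66   9  32 185] c [ 758.8 -214.4] size [26.5  3.7] ang 82.86
green [ 180   72   33  115 2422] c [ 508.3 -245.6] size [101.1  14.4] ang 89.15
```

View pics/w5.png

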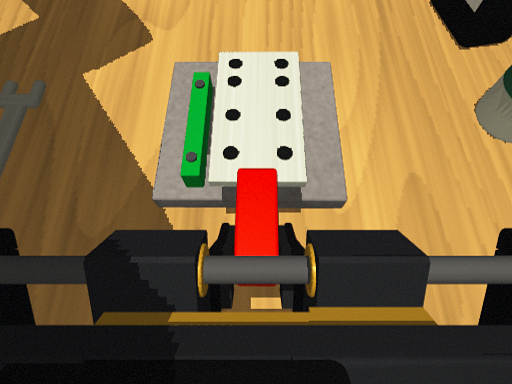

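The plate hangs over the board, fence at its left with a gap of about 12 mm and parallel within 0.2°. Lowering.

```bash
python3 -m pendant '[{"rx":0,"ry":0,"rz":0,"x":0,"y":0,"z":-1.5,"grip":1},{"rx":0,"ry":0,"rz":0,"x":0,"y":0,"z":-1.5,"grip":1},{"rx":0,"ry":0,"rz":0,"x":0,"y":0,"z":-0.7,"grip":1},{"rx":0,"ry":0,"rz":0,"x":0,"y":0,"z":-0.2,"grip":1},{"rx":0,"ry":0,"rz":0,"x":0,"y":0,"z":-0.1,"grip":1},{"rx":0,"ry":0,"rz":0,"x":0,"y":0,"z":0,"grip":1},{"rx":0,"ry":0,"rz":0,"x":0,"y":0,"z":0,"grip":1}]'
```

```text
time_s: 11.3
tool_pos: [555.4, -362.6, 32.5]
tool_rot: [-3.129, -0.701, 1.559]
contact_force: [-0.1, -0.5, -0.6]
opening: 0.25
gripper_force: 44.8
```

```bash
python3 -m pendant '[{"rx":0,"ry":0,"rz":0,"x":-0.4,"y":0,"z":-0.05,"grip":1},{"rx":0,"ry":0,"rz":0,"x":-0.4,"y":0,"z":0,"grip":1},{"rx":0,"ry":0,"rz":0,"x":-0.1,"y":0.3,"z":0,"grip":1},{"rx":0,"ry":0,"rz":0,"x":0,"y":0.4,"z":0,"grip":1},{"rx":0,"ry":0,"rz":0,"x":0,"y":0.1,"z":0,"grip":1},{"rx":0,"ry":0,"rz":0,"x":0,"y":0,"z":0,"grip":1},{"rx":0,"ry":0,"rz":0,"x":0,"y":0,"z":0,"grip":1}]'
python3 -m pendant '[{"rx":0,"ry":0,"rz":0,"x":-0.1,"y":0,"z":0,"grip":1},{"rx":0,"ry":0,"rz":0,"x":-0.1,"y":0,"z":0,"grip":1},{"rx":0,"ry":0,"rz":0,"x":0,"y":0,"z":0,"grip":1}]'
python3 -m pendant '[{"rx":0,"ry":0,"rz":0,"x":-0.1,"y":0,"z":0,"grip":1},{"rx":0,"ry":0,"rz":0,"x":0,"y":0,"z":0,"grip":1}]'
```

```text
time_s: 12.18
tool_pos: [546.3, -354.3, 31.9]
tool_rot: [-3.128, -0.702, 1.559]
contact_force: [-0.5, -1.3, 3.9]
opening: 0.25
gripper_force: 44.8
time_s: 12.55
tool_pos: [544.7, -354.2, 31.8]
tool_rot: [-3.129, -0.702, 1.559]
contact_force: [3.8, -1.0, 4.1]
opening: 0.248
gripper_force: 44.8
time_s: 12.8
tool_pos: [543.5, -354.2, 31.7]
tool_rot: [-3.129, -0.702, 1.559]
contact_force: [5.0, 0.1, 4.7]
opening: 0.248
gripper_force: 44.8
```

```bash
python3 -m pendant '[{"rx":0,"ry":0,"rz":0,"x":0,"y":0.2,"z":0,"grip":1},{"rx":0,"ry":0,"rz":0,"x":0,"y":0.2,"z":0,"grip":1},{"rx":0,"ry":0,"rz":0,"x":0,"y":0,"z":0,"grip":1}]'
python3 -m pendant '[{"rx":0,"ry":0,"rz":0,"x":0,"y":0.1,"z":0,"grip":1},{"rx":0,"ry":0,"rz":0,"x":0,"y":0,"z":0,"grip":1}]'
python3 -m pendant '[{"rx":0,"ry":0,"rz":0,"x":-0.1,"y":0,"z":0,"grip":1},{"rx":0,"ry":0,"rz":0,"x":0,"y":0,"z":0,"grip":1}]'
python3 - <<'E'
from m import *
im,d,K,T=grab('wrist','w6');P=pts(d,K,T)
print(observe()['ft_torque'])
cv2.imwrite('pics/w6c.png',cv2.resize(im[40:240,140:360,::-1],None,fx=2.5,fy=2.5,interpolation=cv2.INTER_CUBIC))
E
```

```text
time_s: 13.18
tool_pos: [543.5, -352.3, 32.0]
tool_rot: [-3.13, -0.698, 1.559]
contact_force: [4.4, -5.0, 4.7]
opening: 0.252
gripper_force: 44.8
time_s: 13.42
tool_pos: [543.5, -352.1, 32.0]
tool_rot: [-3.13, -0.696, 1.559]
contact_force: [4.5, -8.0, 4.3]
opening: 0.249
gripper_force: 44.8
time_s: 13.68
tool_pos: [543.4, -352.1, 32.1]
tool_rot: [-3.133, -0.696, 1.559]
contact_force: [7.7, -8.5, 3.7]
opening: 0.249
gripper_force: 44.8
[-0.79262206 -1.032811   -0.9494637 ]
```

View pics/w6c.png

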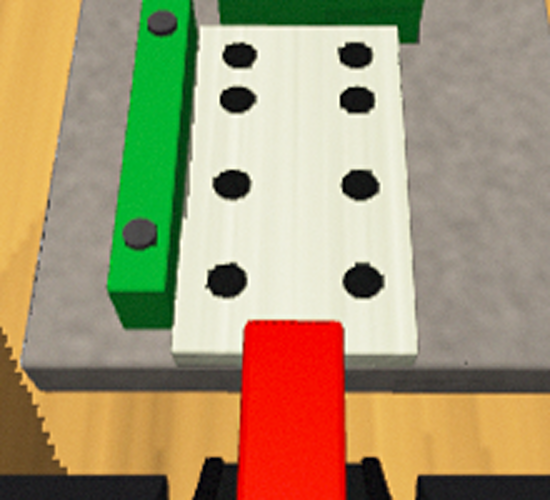

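The plate is against the fence on the left and the end stop at the top, and the forces are rising with no further travel. I'll ease off slightly, release, and back out along the tool axis.

```bash
python3 -m pendant '[{"rx":0,"ry":0,"rz":0,"x":0.1,"y":-0.15,"z":0,"grip":1},{"rx":0,"ry":0,"rz":0,"x":0,"y":0,"z":0,"grip":1},{"rx":0,"ry":0,"rz":0,"x":0,"y":0,"z":0,"grip":0.65},{"rx":0,"ry":0,"rz":0,"x":0,"y":0,"z":0,"grip":0.5},{"rx":0,"ry":0,"rz":0,"x":0,"y":0,"z":0,"grip":0.3},{"rx":0,"ry":0,"rz":0,"x":0,"y":0,"z":0,"grip":0.3},{"rx":0,"ry":0,"rz":0,"x":0,"y":0,"z":0,"grip":0.3}]'
python3 - <<'E'
from m import *
im,d,K,T=grab('wrist','w7')
cv2.imwrite('pics/w7c.png',cv2.resize(im[40:240,140:360,::-1],None,fx=2.5,fy=2.5,interpolation=cv2.INTER_CUBIC))
E
```

```text
time_s: 14.6
tool_pos: [543.1, -350.7, 31.4]
tool_rot: [-3.128, -0.702, 1.559]
contact_force: [0.2, -0.3, -0.1]
opening: 0.673
gripper_force: 0.0
```

View pics/w7c.png

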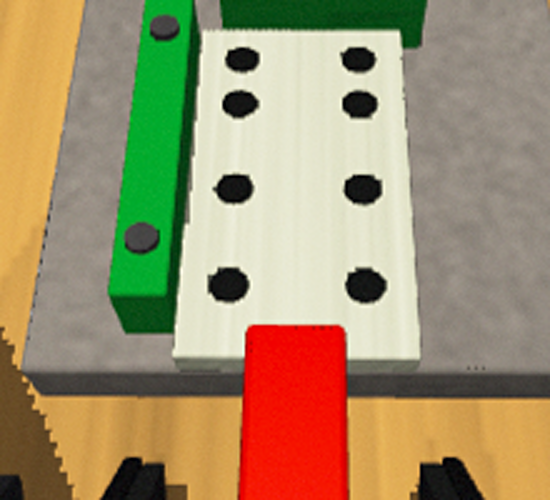

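```bash
python3 -m pendant '[{"rx":0,"ry":0,"rz":0,"x":0,"y":-0.6,"z":0.7,"grip":0.3},{"rx":0,"ry":0,"rz":0,"x":0,"y":-1.2,"z":1.4,"grip":0.3},{"rx":0,"ry":0,"rz":0,"x":0,"y":-2.4,"z":2.9,"grip":0.3},{"rx":0,"ry":0,"rz":0,"x":0,"y":-2.4,"z":2.9,"grip":0.3},{"rx":0,"ry":0,"rz":0,"x":0,"y":-2,"z":3,"grip":0.3},{"rx":0,"ry":0,"rz":0,"x":0,"y":0,"z":0,"grip":0.3},{"rx":0,"ry":0,"rz":0,"x":0,"y":0,"z":0,"grip":0.3}]'
python3 - <<'E'
from m import *
im,d,K,T=grab('wrist','w8');P=pts(d,K,T);Z=P[:,:,2]
hsv=cv2.cvtColor(im,cv2.COLOR_RGB2HSV)
G=hsvmask(im,(45,80,30),(80,255,255))>0
W=(hsv[:,:,1]<60)&(hsv[:,:,2]>150)&(abs(Z-25.7)<2)
w=W&(abs(P[:,:,0]-545)<60)&(abs(P[:,:,1]+248)<90)
rect(P[w],'plate');print(np.median(P[w][:,2]))
g=P[G&(abs(Z-37.5)<2)]
f=g[(g[:,0]<520)&(abs(g[:,1]+245)<70)];e=g[(g[:,0]>522)&(abs(g[:,1]+188)<25)]
rect(f,'fence');rect(e,'stop')
fi=g[(g[:,0]<520)];print('fence inner x',[np.percentile(fi[abs(fi[:,1]-y)<8][:,0],98).round(1) for y in(-275,-225)])
p=P[w];print('plate edge x',[np.percentile(p[abs(p[:,1]-y)<8][:,0],1).round(1) for y in(-275,-225)],'plate far y',np.percentile(p[:,1],99.5),'stop inner y',np.percentile(e[:,1],2) if len(e) else None)
im,d,K,T=grab('top','top8');P=pts(d,K,T);Z=P[:,:,2];b=np.zeros(Z.shape,bool);b[145:220,170:250]=1
rect(P[b&(Z>92)&(Z<106)],'carton')
E
python3 -c "
import cv2;a=cv2.imread('pics/top8.png')[90:290,150:420];cv2.imwrite('pics/t8c.png',cv2.resize(a,None,fx=2.9,fy=2.9))"
```

```text
time_s: 15.52
tool_pos: [543.0, -436.9, 140.3]
tool_rot: [-3.128, -0.701, 1.558]
contact_force: [0.1, 0.2, 0.6]
opening: 0.699
gripper_force: 0.0
plate c [ 545.1 -251. ] size [110.1  59.6] ang 88.84
25.894947397292356
fence c [ 508.2 -245.7] size [100.8  14.2] ang 89.12
stop c [ 641.7 -195.5] size [ 17.8 236.7] ang 86.25
fence inner x [np.float64(514.8), np.float64(515.5)]
plate edge x [np.float64(515.8), np.float64(516.9)] plate far y -196.89585611973266 stop inner y -197.13126516053785
carton c [580.8 234.5] size [140.5 155.8] ang 6.4
```

View pics/t8c.png

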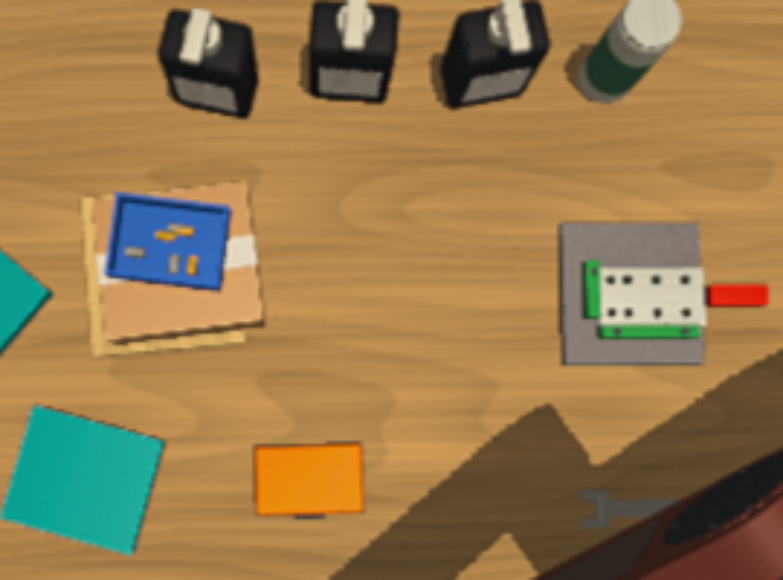

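The template lies snug: about 1 mm gap at the fence, none measurable at the stop, and parallel within 0.3°. The carton is within 3 mm of its start and the bystanders look unmoved. The gripper is clear.

```bash
python3 -c "
from cell import hand_in;print(hand_in())"
```

```text
the job is handed in; nothing more can be done
None
```

The job is handed in: the template is out and lying flat on the drilling board, about 1 mm off the fence and against the end stop, with the stack still standing and the bystanders looking unmoved; no verdict came back.

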